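# Snap the vent cap onto the vacuum food keeper

### The arm

A 6-joint arm with a two-finger parallel gripper is mounted at the origin on the work surface. World frame = base frame: x ahead of the robot, y to its left, z up, the work surface at z = 0. Lengths are in m, angles in degrees, forces in N, time in s.
With the tool pointing down it reaches from about 0.35 to 0.775 m from the base axis. Payload 7.3 kg.
Tool frame: the origin (TCP) lies midway between the tips of the shut fingers; the grasp point (between the pads) lies 19 mm behind it (env.grasp_offset is the distance from the TCP to the grasp point, in m); z points along the fingers, y is the line along which they close (so a half turn about z gives the same grasp; the last joint's range is limited). The gripper opens to 92 mm and grips with 3 to 60 N. Pads are 19 mm wide; open, the fingers measure 130 mm over their backs; the gripper's body (75 mm by 190 mm) begins 47 mm behind the grasp point.
Start: joints at [68.812, 19.595, 87.324, -0, 73.075, -8.365], TCP at [0.116, 0.512, 0.227] pointing down, gripper open.
Joint ranges: [-145.02, 145.02], [-44.19, 115.74], [2.07, 154.8], [-57.11, 237.11], [16.16, 152.29], [-177.93, 177.93]. Speed limits (degrees/s): [147.25, 147.25, 180, 180, 180, 180].

### API

Orientations are given as [roll, pitch, yaw] about the fixed x, y, z axes, in that order (R = Rz(yaw) Ry(pitch) Rx(roll)).
In Python, from workcell import env, optics gives the robot as it stands. The module is installed in compiled form; this text tells all that it offers.
- The arm moves only by the shell command python3 -m inch 'ROWS'. ROWS is JSON, a list of rows, each a list of 7 numbers: the turn, a rotation vector about the tool's x, y, z in rad, then the shift along the tool's x, y, z in m, then the opening, from 0 (shut) to 1 (fully open). A call has 1 to 12 rows; each row is the pose to reach, as a shift and turn from the pose commanded when the call began, along the tool's axes at that moment; what a row does not reach only later rows make up. A row lasts 1/10 s, in which the tool goes at most 50 mm and 8.59 degrees, less where a joint would pass 70% of its speed; a pose out of reach is approached as far as the arm can. A call with a gripper value outside its range is refused whole. The fingers move at their own pace and stop on an object; the grip force is fixed at half the most. Time passes only in rows, so rows that repeat a pose let the fingers close. It gives the time, the measured TCP pose, the force, the opening and the grip force at its end, in the units of the state.
- env.sense(): the state, without advancing time (a new reading comes with each control period).
- optics.read_camera(name): name is "scene" or "top"; returns (picture, depth): 420x560x3 uint8, red, green, blue; 420x560 float32, m along the optical axis (not along the pixel's ray), 0 where there is no reading.
- optics.calibration(name): a dict with "camera_matrix" (3x3 intrinsics, pixels), "R" (3x3) and "t" (3): a world point X has camera coordinates R X + t. Camera axes: x right, y down, z forward; pixel columns grow to the right and rows downward; lengths in m; the calibration is good to about 2 mm. A picture is of the moment at which its call begins. calibration takes no time and is no camera call.
- env.sign_off(): hands the job in; it is judged then, once.
The state is a dict: "time": time; "joints": joint angles; "joint_velocities": joint speeds; "effort": joint torques, N m; "tool_pos": TCP position; "orientation": TCP orientation; "wrist_force": force on the tool from outside, world axes, zero at the start; "torque": the same for the moment, N m; "gripper_width": finger opening in m; "gripper_force": force on a finger pad.
Only numpy, scipy, OpenCV 4.12 (cv2) and the standard library are available. Lean on these libraries where they do the work, as an engineer would, in place of code of your own. Each camera call takes 0.05 s, during which the arm holds its last target. There are 200 camera calls.

### The job

Start the vacuum food keeper by pressing its keys fully in one at a time, green, then yellow, then blue, letting each come back up, then take the orange snap cap, put it over the vent stud on the keeper and press it down until it clicks and sits fully home, and keep pressing it down firmly: finish while still holding it pressed straight down, without letting go. Leave the other things on the table where they are, and do not press the red key.

Things in the scene. Friction and masses are not known exactly. Their poses are not given: they have to be found in the camera images.
- keeper: vacuum food keeper, fixed: flat box 200 mm (its x) by 260 mm (its y), 60 mm tall, clear top, grey key strip on its front (-x) side, a vent stud behind. Origin: centre of its underside; z up. Four keys stand in a row along its y, 54 mm apart, 67 mm in front (-x) of its middle; which colour is where varies
- stud_seat (a point): where the cap's underside rests when home: centre of the top of the black seat disc (52 mm diameter, 4 mm high, on the keeper's top, so 64 mm above the table) at the foot of the vent stud; 45 mm behind (+x of) the keeper's middle; z up along the stud
- stud_tip (a point): top of the steel vent stud (18 mm diameter, 24 mm tall above the seat, top 5 mm tapering to 10 mm). Four sprung brass noses 8 mm above the seat stand out 4 mm. A cap pushed on meets them with its underside about 12 mm above the seat, needs about 10 to 12 N, then gives (the click) at about 6 mm and goes down to the seat
- cap: loose orange snap cap, upright on the table, 40 to 85 g: skirt 44 mm diameter, 30 mm tall, open below (mouth 21 mm with rounded lip); on its flat shoulder a round grip knob, 24 mm diameter, 24 mm tall (54 mm overall). Origin: centre of its underside; z up through the knob. It may be pushed down on the shoulder or the knob
- key_green_top (a point): centre of the top face of the green push key (28 mm diameter, round, 82 mm above the table when up, in a black collar 44 mm in diameter that ends 72 mm above the table); pressed straight down
- key_yellow_top (a point): centre of the top face of the yellow push key (28 mm diameter, round, 82 mm above the table when up, in a black collar 44 mm in diameter that ends 72 mm above the table); pressed straight down
- key_blue_top (a point): centre of the top face of the blue push key (28 mm diameter, round, 82 mm above the table when up, in a black collar 44 mm in diameter that ends 72 mm above the table); pressed straight down
- key_red_top (a point): centre of the top face of the red push key (28 mm diameter, round, 82 mm above the table when up, in a black collar 44 mm in diameter that ends 72 mm above the table); pressed straight down
- key_green (a joint): travel of the green key in m: 0 up, 0.006 fully in; springs back; 5 N holds it fully in
- key_yellow (a joint): travel of the yellow key in m: 0 up, 0.006 fully in; springs back; 5 N holds it fully in
- key_blue (a joint): travel of the blue key in m: 0 up, 0.006 fully in; springs back; 5 N holds it fully in
- key_red (a joint): travel of the red key in m: 0 up, 0.006 fully in; springs back; 5 N holds it fully in
- can_gold: bystander, loose: gold drink can, 66 mm diameter, 121 mm tall. Origin: centre of its underside
- can_blue: bystander, loose: blue drink can, 66 mm diameter, 121 mm tall. Origin: centre of its underside
- wine_glass: bystander, loose: clear stemmed glass, 72 mm diameter, 175 mm tall. Origin: centre of its underside
- sauce_bowl: bystander, loose: small black bowl, 80 mm diameter, 34 mm tall. Origin: centre of its underside
- portion_green: bystander, loose: square rose plastic cup with a green cake bite, 50 x 50 x 32 mm. Origin: centre of its underside
- portion_orange: bystander, loose: square rose plastic cup with an orange bite, 50 x 50 x 32 mm. Origin: centre of its underside
- sauce_bottle: bystander, loose: amber bottle with a red cap, 48 mm diameter, 120 mm tall. Origin: centre of its underside
Mind the look-alikes: they are no part of the job. Of the things that look like the cap, the middle-sized one is meant.

How it is judged (in metres and radians):
On the way, in this order (a step that is already met when the one before it is completed fails the run):
1. the green key is pressed in, the other keys being up (value of joint key_green above 0.004 m and value of joint each of key_yellow, key_blue, key_red below 0.002 m), for 0.05 s.
2. the yellow key is pressed in, the other keys being up (value of joint key_yellow above 0.004 m and value of joint each of key_green, key_blue, key_red below 0.002 m), for 0.05 s.
3. the blue key is pressed in, the other keys being up (value of joint key_blue above 0.004 m and value of joint each of key_green, key_yellow, key_red below 0.002 m), for 0.05 s.
4. all keys up, the cap is brought over the stud, not yet snapped on (value of joint each of key_green, key_yellow, key_blue, key_red below 0.002 m and horizontal distance between cap and stud_seat below 0.02 m and z of cap in the frame of stud_seat above 0.008 m), for 0.05 s.
5. the cap has clicked home and is still pressed down for a second (z of cap in the frame of stud_seat between -0.003 and 0.0025 m and horizontal distance between cap and stud_seat below 0.004 m and angle between cap's own z axis and vertical below 0.045 rad and contact force between cap and keeper above 4 N and contact force between the fingers and cap above 4 N), for 1 s.
At the end, for the whole second after the job is handed in: the cap sits home on the stud (underside within 2.5 mm of the seat, within 4 mm of its centre, upright within 0.045 rad), the fingers still bear on it (over 4 N) and it is pressed on the keeper with more than 4 N, all through the last second; all keys are up (all of step 5 and value of joint each of key_green, key_yellow, key_blue, key_red below 0.002 m); the arm keeps its last pose, push and grip.
It fails at once if the red key is pressed in (value of joint key_red above 0.003 m).
It fails at once if two keys are pressed in together (value of joint each of key_green, key_yellow above 0.004 m or value of joint each of key_green, key_blue above 0.004 m or value of joint each of key_yellow, key_blue above 0.004 m).
It fails at once if a bystander is moved more than 30 mm or knocked over (distance of any of can_gold, can_blue, wine_glass, sauce_bowl, portion_green, portion_orange, sauce_bottle from where it was at the start of the episode above 0.03 m or angle between any of can_gold, can_blue, wine_glass, sauce_bowl, portion_green, portion_orange, sauce_bottle's own z axis and vertical above 0.5 rad).
It also fails if it takes over 64 s, if anything falls off the work surface, if the arm or the gripper's body presses on something with over 40 N, if the wrist force passes 120 N, or if a joint passes its speed limit or range.

## Working session

There is one attempt and no reset: what is moved stays moved. The work goes in short steps, Python scripts to look and compute and a shell command to move; the robot and the scene stay as the last step left them, time stands still between calls to the robot, and variables do not carry over. Pictures are saved under pics/ and viewed, at most 10 in all, crops included, and the job is handed in when it is done.

```bash
mkdir -p pics; cat > h.py <<'E'
import numpy as np, cv2
from workcell import env, optics
def ray(name,uv,z):
    c=optics.calibration(name);K,R,t=map(np.array,(c["camera_matrix"],c["R"],c["t"]))
    d=R.T@np.linalg.inv(K)@np.array([uv[0],uv[1],1.]);o=-R.T@t
    return o+d*(z-o[2])/d[2]
def cloud(name,depth):
    c=optics.calibration(name);K,R,t=map(np.array,(c["camera_matrix"],c["R"],c["t"]))
    v,u=np.indices(depth.shape);p=np.stack([u,v,np.ones_like(u)],-1)@np.linalg.inv(K).T*depth[...,None]
    return (p-t)@R
E
python3 - <<'E'
from h import *
for n in("top","scene"):
    p,d=optics.read_camera(n);np.savez(n,p=p,d=d)
    cv2.imwrite(f"pics/{n}0.png",cv2.cvtColor(p,cv2.COLOR_RGB2BGR))
    c=optics.calibration(n);R=np.array(c["R"]);print(n,-R.T@np.array(c["t"]),R.round(2).tolist(),c["camera_matrix"])
print(env.sense(), env.grasp_offset)
E
```

```text
top [0.29288282 0.07655687 1.42475158] [[0.03, -1.0, 0.03], [-0.98, -0.03, -0.2], [0.2, -0.02, -0.98]] [[516.55603968   0.         281.94520291]
 [  0.         516.55603968 206.59679059]
 [  0.           0.           1.        ]]
scene [ 1.01006158 -0.26812388  0.95671978] [[0.6, 0.8, -0.0], [0.68, -0.51, -0.52], [-0.42, 0.31, -0.85]] [[436.2452368    0.         288.82974988]
 [  0.         436.2452368  205.16129174]
 [  0.           0.           1.        ]]
{'time': 0.1, 'joints': array([ 6.88114729e+01,  1.96339263e+01,  8.73709571e+01, -7.80441086e-04,
        7.30748768e+01, -8.36306402e+00]), 'joint_velocities': array([ 0.04610605, -0.05058259, -0.14811342, -0.01382976, -0.04554948,
        0.1106889 ]), 'effort': array([ 1.20175853e-03, -4.32002699e+01, -2.44698268e+01,  7.17790006e-02,
        5.25071018e-02, -6.78706942e-05]), 'tool_pos': array([0.11637308, 0.51157249, 0.22610591]), 'orientation': array([-1.79920979e+02, -1.08623610e-02,  1.67174757e+02]), 'wrist_force': array([ 0.03849846, -0.06633114, -0.81429093]), 'torque': array([-0.03608886, -0.04478452,  0.01731452]), 'gripper_force': 0.0, 'gripper_width': 0.09174481354744199} 0.0188
```

View pics/top0.png

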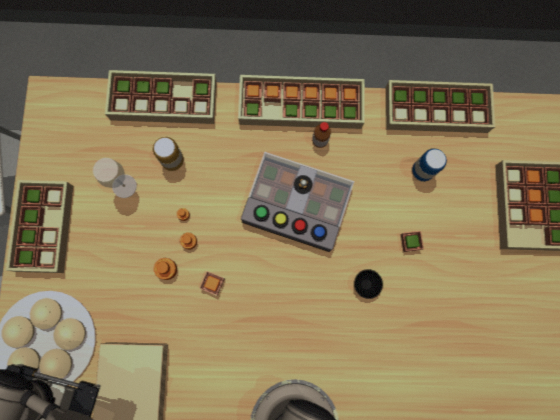

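View pics/scene0.png

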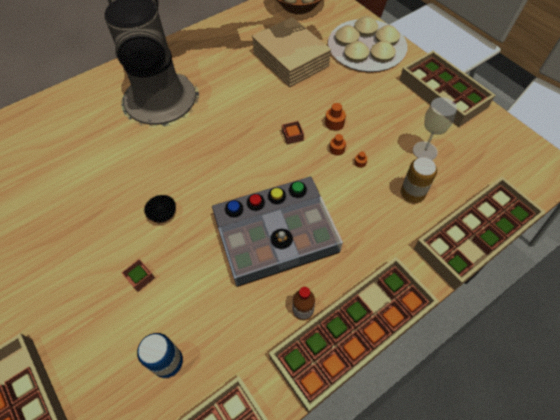

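The top view shows green (261,213), yellow (281,219), red (300,226) and blue (319,232), with the stud at (303,184). The three orange caps are at (183,215), (188,241) and (165,269), and (188,241) is the middle-sized one. The scene view shows the keys at (298,188), (276,195), (255,201) and (233,208), and the middle cap at (338,145).

```bash
cat > m.py <<'E'
from h import *
seeds={"top":dict(green=(261,213),yellow=(281,219),red=(300,226),blue=(319,232),capS=(183,215),cap=(188,241),capL=(165,269)),
"scene":dict(green=(298,188),yellow=(276,195),red=(255,201),blue=(233,208),cap=(338,145),capL=(336,117),capS=(361,159))}
hue=dict(green=(45,85),yellow=(22,40),red=(170,8),blue=(100,125))
for n in seeds:
    f=np.load(n+".npz");p,d=f["p"],f["d"];H=cv2.cvtColor(p,cv2.COLOR_RGB2HSV);P=cloud(n,d)
    for k,s in seeds[n].items():
        r=14;x,y=s;h=H[...,0].astype(int)
        lo,hi=hue.get(k,(2,12))
        m=((h>=lo)&(h<=hi) if lo<hi else (h>=lo)|(h<=hi))&(H[...,1]>150)&(H[...,2]>60)
        w=np.zeros_like(m);w[y-r:y+r+1,x-r:x+r+1]=1;m&=w
        if "cap" in k:
            Z=P[...,2][m]; zt=np.percentile(Z,97); mm=m&(P[...,2]>zt-.006); c=np.argwhere(mm).mean(0)[::-1]
            print(n,k,m.sum(),mm.sum(),c.round(1),"ztop",zt.round(4),P[mm].mean(0).round(4),ray(n,c,.054).round(4))
        else:
            nl,lab,st,ce=cv2.connectedComponentsWithStats(m.astype(np.uint8));i=1+st[1:,4].argmax();c=ce[i]
            print(n,k,st[i],c.round(1),ray(n,c,.081).round(4),np.median(P[lab==i],0).round(4))
    # cloud of tall things near
E
python3 m.py
```

```text
top green [258 216   2   1   2] [258.5 216. ] [0.5374 0.1108 0.081 ] [0.5371 0.1107 0.0826]
top yellow [275 214  11  10  45] [281.1 219.6] [0.5296 0.0509 0.081 ] [0.5282 0.0487 0.0823]
top red [295 220  11  11  96] [299.7 224.8] [0.517  0.0014 0.081 ] [0.5167 0.0009 0.0808]
top blue [314 226  11  11  91] [319.  231.3] [ 0.5013 -0.0498  0.081 ] [ 0.5017 -0.0498  0.081 ]
top capS 24 3 [181.7 215.3] ztop 0.0383 [0.541  0.3206 0.0369] [0.5379 0.3176 0.054 ]
top cap 37 5 [187.2 242.6] ztop 0.052 [0.4652 0.2988 0.0506] [0.4648 0.2983 0.054 ]
top capL 76 5 [162.8 270.8] ztop 0.0669 [0.3876 0.3546 0.0679] [0.3885 0.3575 0.054 ]
scene green [292 182  12  10  89] [297.4 186.2] [0.5491 0.1026 0.081 ] [0.5492 0.1029 0.0813]
scene yellow [271 188  12  11 106] [276.7 192.9] [0.5346 0.051  0.081 ] [0.5331 0.0514 0.0807]
scene red [249 194  13  11 106] [255.1 199. ] [ 5.179e-01 -1.000e-04  8.100e-02] [0.5173 0.     0.0807]
scene blue [228 201  12  10  99] [233.2 205.5] [ 0.5018 -0.0515  0.081 ] [ 0.5015 -0.0516  0.0807]
scene cap 233 47 [338.4 137.9] ztop 0.0553 [0.4985 0.2737 0.0916] [0.4768 0.297  0.054 ]
scene capL 361 76 [336.2 107.5] ztop 0.0712 [0.4067 0.3451 0.0811] [0.3883 0.3638 0.054 ]
scene capS 123 30 [361.5 154.3] ztop 0.0418 [0.5487 0.318  0.0401] [0.5557 0.3092 0.054 ]
```

```bash
cat >> h.py <<'E'
from scipy.spatial.transform import Rotation as Ro
def go(x,y,z,ref=None):
    s=env.sense();p=s["tool_pos"];R=Ro.from_euler("xyz",s["orientation"],degrees=True)
    print("shift",(R.inv().apply(np.array([x,y,z])-p)).round(4))
E
python3 - <<'E'
from h import *
for n in("top","scene"):
    f=np.load(n+".npz");p,d=f["p"],f["d"];H=cv2.cvtColor(p,cv2.COLOR_RGB2HSV);P=cloud(n,d)
    for nm,c,lo,hi,r in(("knob",(.47,.298),.047,.062,.025),("shoulder",(.47,.298),.024,.034,.03),("stud",(.6326,-.0062),.078,.095,.02)):
        m=(abs(P[...,2]-(lo+hi)/2)<(hi-lo)/2)&(np.hypot(P[...,0]-c[0],P[...,1]-c[1])<r)
        if m.sum()<3: print(n,nm,m.sum());continue
        (cx,cy),rr=cv2.minEnclosingCircle(np.argwhere(m)[:,::-1].astype(np.float32))
        z={"knob":.054,"shoulder":.03,"stud":.088}[nm]
        print(n,nm,m.sum(),(round(cx,1),round(cy,1),round(rr,1)),ray(n,(cx,cy),z).round(4),P[m].mean(0).round(4),P[m].min(0).round(4),P[m].max(0).round(4))
go(.549,.1026,.12)
E
```

```text
top knob 66 (186.0, 239.0, 4.5) [0.4743 0.302  0.054 ] [0.4744 0.3024 0.0534] [0.4635 0.2916 0.0474] [0.4855 0.3133 0.0601]
top shoulder 117 (187.2, 240.0, 8.1) [0.4748 0.3026 0.03  ] [0.4737 0.3009 0.0295] [0.4533 0.2814 0.0249] [0.4971 0.323  0.0338]
top stud 38 (302.4, 182.6, 3.7) [ 0.6302 -0.0032  0.088 ] [ 0.632  -0.0041  0.0853] [ 0.6239 -0.0133  0.078 ] [0.6421 0.0054 0.0923]
scene knob 59 (338.1, 138.0, 4.4) [0.4768 0.296  0.054 ] [0.4754 0.2975 0.0524] [0.4626 0.2862 0.0474] [0.4873 0.3106 0.057 ]
scene shoulder 108 (337.4, 143.5, 7.8) [0.4761 0.2968 0.03  ] [0.479  0.2934 0.0288] [0.4522 0.2759 0.0242] [0.4958 0.3208 0.0333]
scene stud 48 (280.6, 234.6, 3.7) [ 0.6342 -0.0101  0.088 ] [ 0.6328 -0.0091  0.0848] [ 0.6236 -0.0164  0.0786] [ 6.401e-01 -4.000e-04  8.950e-02]
shift [-0.5126 -0.3026  0.1064]
```

```bash
python3 -m inch '[[0,0,0,-0.5126,-0.3026,0.08,0],[0,0,0,-0.5126,-0.3026,0.08,0],[0,0,0,-0.5126,-0.3026,0.08,0],[0,0,0,-0.5126,-0.3026,0.08,0],[0,0,0,-0.5126,-0.3026,0.08,0],[0,0,0,-0.5126,-0.3026,0.08,0],[0,0,0,-0.5126,-0.3026,0.08,0],[0,0,0,-0.5126,-0.3026,0.08,0],[0,0,0,-0.5126,-0.3026,0.08,0],[0,0,0,-0.5126,-0.3026,0.08,0],[0,0,0,-0.5126,-0.3026,0.08,0],[0,0,0,-0.5126,-0.3026,0.08,0]]'
python3 -c "
from h import *
go(.5485,.103,.09);print(env.sense()['orientation'])"
```

```text
time: 1.3
tool_pos: [0.5498, 0.1018, 0.1462]
orientation: [180.0, -0.0, 167.2]
wrist_force: [0.2, 0.7, -0.2]
gripper_width: 0.002
gripper_force: 0.0
shift [0.0015 0.0009 0.0562]
[ 1.79996831e+02 -3.33883151e-02  1.67158580e+02]
```

```bash
python3 -m inch '[[0,0,0,0.0015,0.001,0.03,0],[0,0,0,0.0015,0.001,0.056,0],[0,0,0,0.0015,0.001,0.063,0],[0,0,0,0.0015,0.001,0.068,0],[0,0,0,0.0015,0.001,0.071,0],[0,0,0,0.0015,0.001,0.072,0],[0,0,0,0.0015,0.001,0.072,0]]'
```

```text
time: 2.0
tool_pos: [0.5477, 0.1051, 0.0764]
orientation: [180.0, 0.1, 167.2]
wrist_force: [-3.0, -1.2, 5.4]
gripper_width: 0.0008
gripper_force: 2.4
```

```bash
python3 -m inch '[[0,0,0,0,0,0.003,0],[0,0,0,0,0,0.003,0],[0,0,0,0,0,0.003,0]]'; python3 -m inch '[[0,0,0,0,0,-0.005,0],[0,0,0,0,0,-0.04,0],[0,0,0,0,0,-0.04,0],[0,0,0,0,0,-0.04,0]]';  python3 -c "
from h import *
go(.533,.0515,.1)"
```

```text
time: 2.3
tool_pos: [0.548, 0.1052, 0.0759]
orientation: [180.0, 0.2, 167.2]
wrist_force: [-9.7, -2.9, 23.3]
gripper_width: 0.0005
gripper_force: 11.8
time: 2.7
tool_pos: [0.5485, 0.1053, 0.1135]
orientation: [179.9, 0.2, 167.2]
wrist_force: [-0.9, -0.1, -0.3]
gripper_width: 0.0001
gripper_force: 0.0
shift [ 0.0033 -0.0559  0.0134]
```

```bash
python3 -m inch '[[0,0,0,0.0035,-0.056,0,0],[0,0,0,0.0035,-0.056,0,0],[0,0,0,0.0035,-0.056,0.015,0],[0,0,0,0.0035,-0.056,0.026,0],[0,0,0,0.0035,-0.056,0.032,0],[0,0,0,0.0035,-0.056,0.037,0],[0,0,0,0.0035,-0.056,0.04,0],[0,0,0,0.0035,-0.056,0.042,0],[0,0,0,0.0035,-0.056,0.042,0],[0,0,0,0.0035,-0.056,0.042,0]]'
```

```text
time: 3.7
tool_pos: [0.5314, 0.0512, 0.0753]
orientation: [-180.0, 0.1, 167.3]
wrist_force: [-19.4, -1.8, 51.3]
gripper_width: 0.0003
gripper_force: 25.4
```

```bash
python3 -m inch '[[0,0,0,0,0,-0.01,0],[0,0,0,0,0,-0.045,0],[0,0,0,0,0,-0.045,0],[0,0,0,0,0,-0.045,0]]';  python3 -c "
from h import *
go(.5015,-.0505,.1)"
```

```text
time: 4.1
tool_pos: [0.5321, 0.0514, 0.1153]
orientation: [180.0, 0.1, 167.2]
wrist_force: [1.1, 0.4, -0.5]
gripper_width: 0.0002
gripper_force: 0.0
shift [ 0.0074 -0.1062  0.0152]
```

```bash
python3 -m inch '[[0,0,0,0.0075,-0.106,0,0],[0,0,0,0.0075,-0.106,0,0],[0,0,0,0.0075,-0.106,0,0],[0,0,0,0.0075,-0.106,0.015,0],[0,0,0,0.0075,-0.106,0.028,0],[0,0,0,0.0075,-0.106,0.034,0],[0,0,0,0.0075,-0.106,0.038,0],[0,0,0,0.0075,-0.106,0.041,0],[0,0,0,0.0075,-0.106,0.0425,0],[0,0,0,0.0075,-0.106,0.0425,0]]'
```

```text
time: 5.1
tool_pos: [0.5002, -0.0503, 0.0756]
orientation: [-180.0, -0.0, 167.2]
wrist_force: [-13.6, 0.8, 35.9]
gripper_width: 0.0007
gripper_force: 17.9
```

Blue is fully in. Next I rise and go towards the cap.

```bash
python3 -m inch '[[0,0,0,0,0,-0.01,0],[0,0,0,0,0,-0.055,0],[0,0,0,0,0,-0.055,0],[0,0,0,0,0,-0.055,0.5]]';  python3 -c "
from h import *
go(.475,.2995,.1)"
```

```text
time: 5.5
tool_pos: [0.5016, -0.0504, 0.1281]
orientation: [180.0, 0.2, 167.2]
wrist_force: [0.4, 0.2, 0.5]
gripper_width: 0.0048
gripper_force: 0.0
shift [0.1035 0.3354 0.0279]
```

```bash
python3 -m inch '[[0,0,0,0.1035,0.3355,0,0.65],[0,0,0,0.1035,0.3355,0,0.65],[0,0,0,0.1035,0.3355,0,0.65],[0,0,0,0.1035,0.3355,0,0.65],[0,0,0,0.1035,0.3355,0,0.65],[0,0,0,0.1035,0.3355,0,0.65],[0,0,0,0.1035,0.3355,0,0.65],[0,0,0,0.1035,0.3355,0,0.65],[0,0,0,0.1035,0.3355,0.03,0.65],[0,0,0,0.1035,0.3355,0.03,0.65]]';  python3 - <<'E'
from h import *
go(.475,.2995,.034)
for n in("scene","top"):
    p,d=optics.read_camera(n);P=cloud(n,d);H=cv2.cvtColor(p,cv2.COLOR_RGB2HSV)
    m=(np.hypot(P[...,0]-.475,P[...,1]-.2995)<.035)&(P[...,2]<.06)&(P[...,2]>.01)&(H[...,1]>150)
    print(n,m.sum(),P[m].min(0),P[m].max(0))
    x,y=(338,145) if n=="scene" else (188,241)
    cv2.imwrite(f"pics/{n}1.png",cv2.cvtColor(cv2.resize(p[y-70:y+70,x-90:x+90],None,fx=4,fy=4,interpolation=2),cv2.COLOR_RGB2BGR))
E
```

```text
time: 6.5
tool_pos: [0.4714, 0.2983, 0.0931]
orientation: [-179.7, -0.4, 167.2]
wrist_force: [-0.1, 0.2, -0.2]
gripper_width: 0.0596
gripper_force: 0.0
shift [-0.0037  0.0022  0.059 ]
scene 247 [0.45307201 0.27582148 0.0100316 ] [0.49676377 0.32037532 0.05557565]Traceback (most recent call last):
  File "<stdin>", line 6, in <module>
    return umr_minimum(a, axis, None, out, keepdims, initial, where)
ValueError: zero-size array to reduction operation minimum which has no identity
```

View pics/scene1.png

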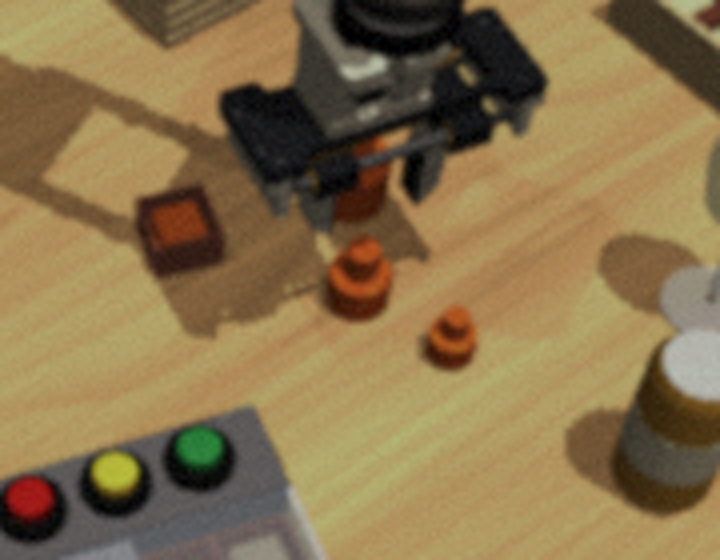

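The crop shows the open fingers above the middle cap at (360,280). The three keys in this crop, red, yellow and green, are up.

```bash
python3 -m inch '[[0,0,0,0,0,0.01,0.65],[0,0,0,0,0,0.01,0.65]]';  python3 -c "
from h import *
go(.475,.299,.034)"
```

```text
time: 6.8
tool_pos: [0.4742, 0.2988, 0.0868]
orientation: [-180.0, -0.0, 167.1]
wrist_force: [0.3, -0.7, -0.5]
gripper_width: 0.0593
gripper_force: 0.0
shift [-0.0008  0.0004  0.0527]
```

```bash
python3 -m inch '[[0,0,0,-0.0008,0,0.03,0.65],[0,0,0,-0.0008,0,0.048,0.65],[0,0,0,-0.0008,0,0.0535,0.65],[0,0,0,-0.0008,0,0.0545,0.65],[0,0,0,-0.0008,0,0.0545,0.65],[0,0,0,-0.0008,0,0.0545,0.2],[0,0,0,-0.0008,0,0.0545,0],[0,0,0,-0.0008,0,0.0545,0],[0,0,0,-0.0008,0,0.0545,0],[0,0,0,-0.0008,0,0.0545,0]]'
```

```text
time: 7.8
tool_pos: [0.4752, 0.2993, 0.0329]
orientation: [180.0, 0.0, 167.2]
wrist_force: [0.7, 0.8, 0.3]
gripper_width: 0.0245
gripper_force: 0.2
```

```bash
python3 -m inch '[[0,0,0,0,0,0,0],[0,0,0,0,0,0,0],[0,0,0,0,0,0,0],[0,0,0,0,0,-0.02,0],[0,0,0,0,0,-0.06,0],[0,0,0,0,0,-0.1,0],[0,0,0,0,0,-0.11,0],[0,0,0,0,0,-0.11,0],[0,0,0,0,0,-0.11,0]]';  python3 -c "
from h import *
go(.632,-.0065,.142)"
```

```text
time: 8.7
tool_pos: [0.4744, 0.2989, 0.1415]
orientation: [-179.9, -0.1, 167.2]
wrist_force: [-0.2, -1.0, -0.5]
gripper_width: 0.0232
gripper_force: 30.0
shift [-0.2215 -0.2628 -0.0005]
```

```bash
python3 -m inch '[[0,0,0,-0.2215,-0.263,-0.005,0],[0,0,0,-0.2215,-0.263,-0.005,0],[0,0,0,-0.2215,-0.263,-0.005,0],[0,0,0,-0.2215,-0.263,-0.005,0],[0,0,0,-0.2215,-0.263,-0.005,0],[0,0,0,-0.2215,-0.263,-0.005,0],[0,0,0,-0.2215,-0.263,-0.005,0],[0,0,0,-0.2215,-0.263,-0.005,0],[0,0,0,-0.2215,-0.263,-0.005,0],[0,0,0,-0.2215,-0.263,-0.005,0],[0,0,0,-0.2215,-0.263,-0.005,0]]';  python3 - <<'E'
from h import *
go(.632,-.0065,.142)
for n in("scene","top"):
    p,d=optics.read_camera(n);P=cloud(n,d);H=cv2.cvtColor(p,cv2.COLOR_RGB2HSV)
    m=(np.hypot(P[...,0]-.632,P[...,1]+.0065)<.04)&(P[...,2]>.1)&(P[...,2]<.15)&(H[...,1]>150)&(H[...,0]<15)
    print(n,m.sum(), *( (P[m].min(0).round(4),P[m].max(0).round(4)) if m.any() else ()))
    c=optics.calibration(n);q=np.array(c["R"])@[.632,-.0065,.1]+c["t"];q=np.array(c["camera_matrix"])@q;x,y=(q[:2]/q[2]).astype(int)
    print(x,y);cv2.imwrite(f"pics/{n}2.png",cv2.cvtColor(cv2.resize(p[max(0,y-50):y+50,x-65:x+65],None,fx=6,fy=6,interpolation=2),cv2.COLOR_RGB2BGR))
E
```

```text
time: 9.8
tool_pos: [0.632, -0.0049, 0.1471]
orientation: [180.0, -0.1, 167.3]
wrist_force: [-0.2, -0.3, -1.0]
gripper_width: 0.0233
gripper_force: 30.0
shift [-0.0004 -0.0016  0.0051]
scene 182 [ 0.6323 -0.0262  0.1143] [0.6535 0.0099 0.1499]
281 230
top 0
303 180
```

View pics/scene2.png

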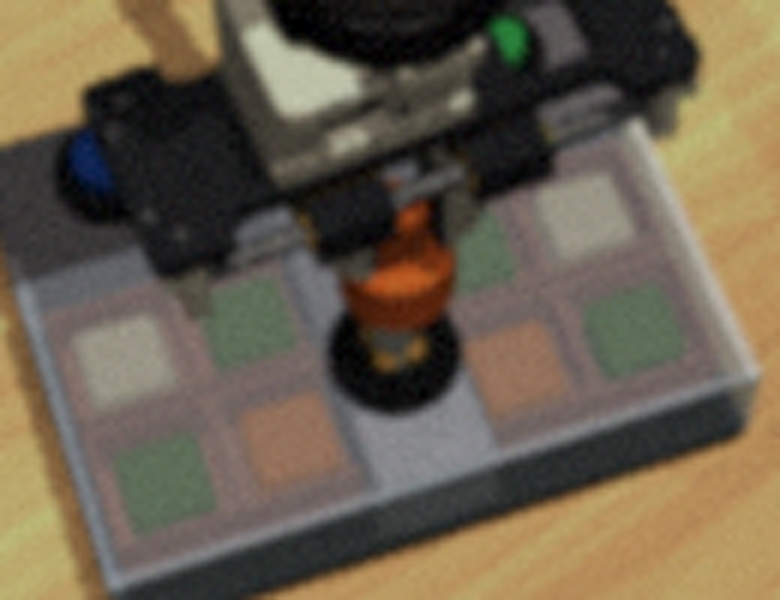

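The cap at (400,280) hangs upright over the stud and black seat disc at (395,355), and looks centred.

```bash
python3 -m inch '[[0,0,0,0,-0.0012,0.015,0],[0,0,0,0,-0.0012,0.02,0],[0,0,0,0,-0.0012,0.024,0],[0,0,0,0,-0.0012,0.028,0],[0,0,0,0,-0.0012,0.032,0],[0,0,0,0,-0.0012,0.034,0],[0,0,0,0,-0.0012,0.034,0]]'
```

```text
time: 10.6
tool_pos: [0.6324, -0.0075, 0.1136]
orientation: [180.0, -0.0, 167.2]
wrist_force: [0.6, -0.3, -1.0]
gripper_width: 0.0234
gripper_force: 30.0
```

```bash
python3 -m inch '[[0,0,0,0,0,0.004,0],[0,0,0,0,0,0.007,0],[0,0,0,0,0,0.009,0],[0,0,0,0,0,0.011,0],[0,0,0,0,0,0.013,0],[0,0,0,0,0,0.015,0],[0,0,0,0,0,0.016,0],[0,0,0,0,0,0.016,0]]'
```

```text
time: 11.4
tool_pos: [0.6323, -0.0075, 0.0972]
orientation: [180.0, -0.1, 167.2]
wrist_force: [0.7, 0.5, -2.3]
gripper_width: 0.0234
gripper_force: 30.0
```

```bash
python3 -m inch '[[0,0,0,0,0,0.001,0],[0,0,0,0,0,0.002,0],[0,0,0,0,0,0.002,0],[0,0,0,0,0,0.002,0]]'
```

```text
time: 11.8
tool_pos: [0.6326, -0.0075, 0.0969]
orientation: [180.0, 0.0, 167.2]
wrist_force: [-2.2, 0.6, 5.8]
gripper_width: 0.0234
gripper_force: 30.0
```

```bash
python3 -m inch '[[0,0,0,0,0,0.001,0],[0,0,0,0,0,0.0015,0],[0,0,0,0,0,0.0015,0],[0,0,0,0,0,0.0015,0],[0,0,0,0,0,0.0015,0],[0,0,0,0,0,0.0015,0]]'; python3 -m inch '[[0,0,0,0,0,0,0],[0,0,0,0,0,0,0],[0,0,0,0,0,0,0],[0,0,0,0,0,0,0],[0,0,0,0,0,0,0],[0,0,0,0,0,0,0],[0,0,0,0,0,0,0],[0,0,0,0,0,0,0],[0,0,0,0,0,0,0],[0,0,0,0,0,0,0],[0,0,0,0,0,0,0],[0,0,0,0,0,0,0]]'
python3 - <<'E'
from h import *
p,d=optics.read_camera("scene");x,y=281,230
cv2.imwrite("pics/scene3.png",cv2.cvtColor(cv2.resize(p[y-50:y+50,x-65:x+65],None,fx=6,fy=6,interpolation=2),cv2.COLOR_RGB2BGR))
E
```

```text
time: 12.4
tool_pos: [0.6326, -0.0075, 0.0968]
orientation: [180.0, 0.1, 167.2]
wrist_force: [-4.4, 0.5, 14.2]
gripper_width: 0.0229
gripper_force: 30.0
time: 13.6
tool_pos: [0.6326, -0.0075, 0.0968]
orientation: [180.0, 0.1, 167.2]
wrist_force: [-5.2, 0.9, 14.3]
gripper_width: 0.0234
gripper_force: 30.0
```

View pics/scene3.png

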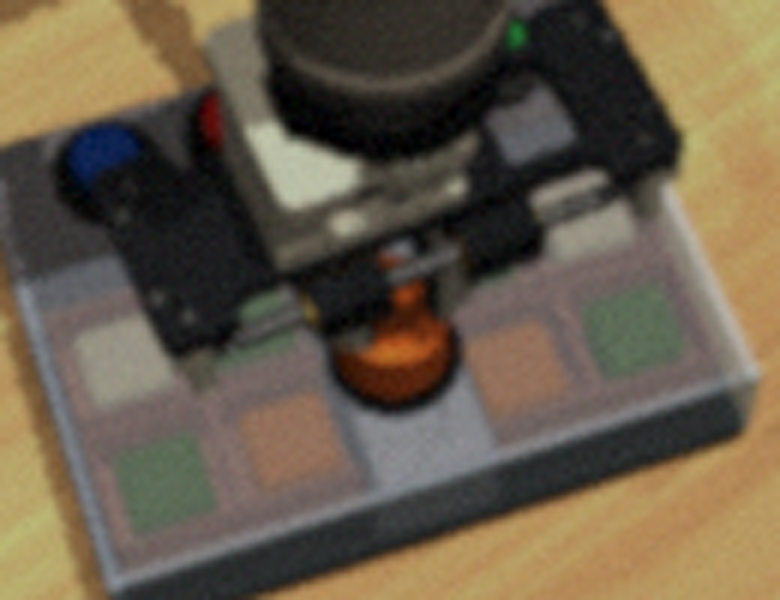

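The cap at (395,355) sits down on the seat disc, upright and centred, and is pressed with about 14 N.

```bash
python3 -c "
from workcell import env
print(env.sign_off())"
```

```text
the job is handed in; nothing more can be done
None
```

I pressed the green, yellow and blue keys fully in, in that order, then snapped the orange cap onto the stud and handed the job in at about 14 s, still pressing it down with about 14 N; the verdict was not shown.

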